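Set up the panel machine: fill the feed pan, dock the panels

ROBOT

A 6-joint arm with a two-finger parallel gripper is mounted at the origin on the work surface. World frame = base frame: x ahead of the robot, y to its left, z up, the work surface at z = 0. Lengths are in mm, angles in rad, forces in N, time in s.
With the tool pointing down it reaches from about 275 to 825 mm from the base axis. Payload 5.2 kg.
Tool frame: the origin (TCP) lies at the very end of the fingers, on their centre line; the grasp point (between the pads) lies 19 mm behind it; z points along the fingers, y is the line along which they close (so a half turn about z gives the same grasp; the last joint's range is limited). The gripper opens to 93 mm and grips with 3 to 60 N. Pads are 15 mm wide; open, the fingers measure 128 mm over their backs; the gripper's body (75 mm by 188 mm) begins 65 mm behind the grasp point.
Start: joints at [-1.525, 0.259, 1.535, -0, 1.348, -0.203], TCP at [135.454, -533.064, 218.653] pointing down, gripper open.
Joint ranges: [-3.14, 3.14], [-0.91, 2.08], [0.19, 2.58], [-1.22, 4.36], [0.22, 2.71], [-3.12, 3.12]. Speed limits (rad/s): [2.57, 2.57, 3.14, 3.14, 3.14, 3.14].

INTERFACE

Orientations are given as [roll, pitch, yaw] about the fixed x, y, z axes, in that order (R = Rz(yaw) Ry(pitch) Rx(roll)).
In Python, from bench import robot gives the robot as it stands. The module is installed in compiled form; this text tells all that it offers. Calls block until the motion is done:
- robot.move_ptp(position, orientation): joint-space move of the TCP to a pose.
- robot.move_linear(position, ori=None, speed=150, f_stop=None): straight line of the TCP; ori=None keeps the orientation; speed is the mean speed in mm/s. With f_stop (N) it stops when the force on the tool has changed by that much, and returns True; else False.
- robot.move_j(angles): joint-space move.
- robot.move_gripper(opening): opening from 0.0 (shut) to 1.0 (fully open); the grip force is fixed at half the most; returns when the fingers have stopped.
- robot.sleep(seconds).
- robot.inverse_kinematics(position, orientation): joint angles nearest the present ones, or None.
- robot.get_image(name): name is "scene" or "top"; returns a dict with "img" (480x640x3 uint8, blue, green, red), "fovy" (degrees; the focal length in pixels is half the picture's height over the tangent of half this angle, whatever the lens; pixels are square), "cx", "cy" (the principal point, pixels), "eye" and "orientation" of the camera in the world. Camera axes: x right, y down, z forward; pixel columns grow to the right and rows downward; lengths in mm; the calibration is good to about 2 mm. A picture is of the moment at which its call begins. There is no depth.
A pose or a line that the arm cannot do raises robot.MotionError and nothing moves.
- robot.hand_in(): hands the job in; it is judged then, once.
Readings, each from a call of its own:
- robot.current_t(): time.
- robot.current_qpos(): joint angles.
- robot.current_joint_vel(): joint speeds.
- robot.current_joint_efforts(): joint torques, N m.
- robot.current_tcp_pos(): TCP position.
- robot.current_eef_rot(): TCP orientation.
- robot.current_contact_force(): force on the tool from outside, world axes, zero at the start.
- robot.current_ft_torque(): the same for the moment, N m.
- robot.current_gripper_width(): opening from 0.0 (shut) to 1.0 (fully open).
- robot.current_finger_force(): force on a finger pad.
Only numpy, scipy, OpenCV 4.12 (cv2) and the standard library are available. Lean on these libraries where they do the work, as an engineer would, in place of code of your own. Each camera call takes 0.05 s, during which the arm holds its last target. There are 200 camera calls.

TASK

Get the machine ready for a run: slide the empty feed pan along the bed from the run mark (the ring with four ticks) to the load mark (the plain ring), pour all the spacers out of the scoop into it there, and slide it back onto the run mark, never lifting it. Set the empty scoop back upright on its rectangular pad mark, and slide every blank panel that lies loose on the bed flat into a slot of the docking nest, one per slot, fully home. Leave the other things on the bed where they are.

Things in the scene. Friction and masses are not known exactly. Their poses are not given: they have to be found in the camera images.
- pan: round open steel pan, at first on the run mark, rim diameter 110, 50 high, wall and floor 4, 0.6 kg; origin at the centre of its underside, z up. A black stick handle, 16 wide (along the pan's x) and 14 high, runs out along the pan's -y from 53 to 141 from the centre, mid-height 35; grip point (0, -97, 35).
- scoop: grey scoop holding the spacers, open on top. Box part 60 long (x), 58 wide (y) over flat parallel sides, 60 high, walls 3, floor 4; origin at the centre of the box part's underside, z up. The spout points to -x: a ramp rising 35 degrees from the floor to a lip at (-68, 0, 30). Grip across the sides at (0, 0, 35). Tipping the -x end down 75 to 90 degrees empties it.
- scoop_pad: painted white rectangle outline on the bed, 150 by 78, flush, the scoop's place; origin is the point where the scoop's origin belongs, x as the scoop's x (the spout end is at -x).
- load_mark: plain painted white ring on the bed, outside diameter 132, flush; origin at its centre.
- run_mark: painted white ring on the bed, outside diameter 132, with four radial ticks outside it, flush; origin at its centre.
- slot0 (a point): right slot (seen from the robot) of the docking nest: point on the bed where a panel's origin lies when home, 5 behind the mouth; x points into the slot, z up. Slot: 52.5 wide, lead-in corners of radius 6, 45 deep to the stop; the bed is its floor, a cross bar roofs it 13 above the bed from 11 to 33 behind the mouth. A home panel stands out 35 in front of the mouth, long side along x.
- slot1 (a point): middle slot of the docking nest, as slot0, 95 to its left. The nest: grey rails and an aluminium cross bar fixed to the bed, 285 wide (y), 60 deep (x), 20 high.
- slot2 (a point): left slot of the docking nest, as slot0, 95 left of slot1.
- panel0: white blank panel, 80 long (x) by 50 wide (y) by 10 thick, 0.1 kg, flat on the bed; origin at the centre of its underside. May be absent; the ends are alike.
- panel1: white blank panel, 80 long (x) by 50 wide (y) by 10 thick, 0.1 kg, flat on the bed; origin at the centre of its underside. May be absent; the ends are alike.
- panel2: white blank panel, 80 long (x) by 50 wide (y) by 10 thick, 0.1 kg, flat on the bed; origin at the centre of its underside. May be absent; the ends are alike.
- spacer0: aluminium spacer, a cylinder of diameter 15 and height 14, 12 g; origin at the centre of one end face. Starts in the scoop; may be absent.
- spacer1: aluminium spacer, a cylinder of diameter 15 and height 14, 12 g; origin at the centre of one end face. Starts in the scoop; may be absent.
- spacer2: aluminium spacer, a cylinder of diameter 15 and height 14, 12 g; origin at the centre of one end face. Starts in the scoop; may be absent.
- spacer3: aluminium spacer, a cylinder of diameter 15 and height 14, 12 g; origin at the centre of one end face. Starts in the scoop; may be absent.
- spacer4: aluminium spacer, a cylinder of diameter 15 and height 14, 12 g; origin at the centre of one end face. Starts in the scoop; may be absent.
- spacer5: aluminium spacer, a cylinder of diameter 15 and height 14, 12 g; origin at the centre of one end face. Starts in the scoop; may be absent.
- spacer6: aluminium spacer, a cylinder of diameter 15 and height 14, 12 g; origin at the centre of one end face. Starts in the scoop; may be absent.
- spacer7: aluminium spacer, a cylinder of diameter 15 and height 14, 12 g; origin at the centre of one end face. Starts in the scoop; may be absent.
- bottle: bystander: white bottle, diameter 60, 150 high; origin at the centre of its underside.
- tape_roll: bystander: paper tape roll lying flat, diameter 90, 25 high; origin under its centre.
- driver: bystander: screwdriver lying on the bed; origin at its underside.
- jar: bystander: clear jar with grey cap, diameter 56, 60 high; origin under its centre.
- gauge: bystander: steel gauge block 40 by 30 by 30; origin under its centre.

How it is judged (in metres and radians):
On the way, in this order (a step that is already met when the one before it is completed fails the run):
1. the pan has been slid to the load mark (centre within 15 mm) (horizontal distance between pan and load_mark below 0.015 m), for 0.2 s.
2. every spacer lies in the pan while the pan stands on the load mark (centre within 30 mm) (horizontal distance between each of spacer0, spacer1, spacer2, spacer3, spacer4, spacer5, spacer6, spacer7 and pan below 0.055 m and height (world z) of spacer0 between 0 and 0.055 m and height (world z) of spacer1 between 0 and 0.055 m and height (world z) of spacer2 between 0 and 0.055 m and height (world z) of spacer3 between 0 and 0.055 m and height (world z) of spacer4 between 0 and 0.055 m and height (world z) of spacer5 between 0 and 0.055 m and height (world z) of spacer6 between 0 and 0.055 m and height (world z) of spacer7 between 0 and 0.055 m and horizontal distance between pan and load_mark below 0.03 m), for 0.2 s.
3. the pan, with every spacer in it, has been slid back onto the run mark (centre within 12 mm) (horizontal distance between each of spacer0, spacer1, spacer2, spacer3, spacer4, spacer5, spacer6, spacer7 and pan below 0.055 m and height (world z) of spacer0 between 0 and 0.055 m and height (world z) of spacer1 between 0 and 0.055 m and height (world z) of spacer2 between 0 and 0.055 m and height (world z) of spacer3 between 0 and 0.055 m and height (world z) of spacer4 between 0 and 0.055 m and height (world z) of spacer5 between 0 and 0.055 m and height (world z) of spacer6 between 0 and 0.055 m and height (world z) of spacer7 between 0 and 0.055 m and horizontal distance between pan and run_mark below 0.012 m), for 0.2 s.
At the end, for the whole second after the job is handed in: All spacers in the pan; pan flat, centred within 12 mm on the run mark; scoop upright on the bed, within 30 mm of its pad's origin; each panel flat in its own slot, within 5 mm of the fully-home point and in line with it (3 degrees); all at rest (all of step 3 and height (world z) of pan below 0.004 m and horizontal distance between scoop and scoop_pad below 0.03 m and angle between scoop's own z axis and vertical below 0.1 rad and height (world z) of scoop below 0.006 m and ((horizontal distance between panel0 and slot0 below 0.005 m and height (world z) of panel0 below 0.004 m and angle between the x axis of panel0 and the x axis of slot0, either way round below 0.06 rad) or (horizontal distance between panel0 and slot1 below 0.005 m and height (world z) of panel0 below 0.004 m and angle between the x axis of panel0 and the x axis of slot1, either way round below 0.06 rad) or (horizontal distance between panel0 and slot2 below 0.005 m and height (world z) of panel0 below 0.004 m and angle between the x axis of panel0 and the x axis of slot2, either way round below 0.06 rad)) and ((horizontal distance between panel1 and slot0 below 0.005 m and height (world z) of panel1 below 0.004 m and angle between the x axis of panel1 and the x axis of slot0, either way round below 0.06 rad) or (horizontal distance between panel1 and slot1 below 0.005 m and height (world z) of panel1 below 0.004 m and angle between the x axis of panel1 and the x axis of slot1, either way round below 0.06 rad) or (horizontal distance between panel1 and slot2 below 0.005 m and height (world z) of panel1 below 0.004 m and angle between the x axis of panel1 and the x axis of slot2, either way round below 0.06 rad)) and ((horizontal distance between panel2 and slot0 below 0.005 m and height (world z) of panel2 below 0.004 m and angle between the x axis of panel2 and the x axis of slot0, either way round below 0.06 rad) or (horizontal distance between panel2 and slot1 below 0.005 m and height (world z) of panel2 below 0.004 m and angle between the x axis of panel2 and the x axis of slot1, either way round below 0.06 rad) or (horizontal distance between panel2 and slot2 below 0.005 m and height (world z) of panel2 below 0.004 m and angle between the x axis of panel2 and the x axis of slot2, either way round below 0.06 rad)) and linear speed of each of pan, scoop, panel0, panel1, panel2 below 0.02 m/s); the robot touches nothing.
It fails at once if the pan is lifted more than 10 mm off the bed or tipped more than 15 degrees (height (world z) of pan above 0.01 m or angle between pan's own z axis and vertical above 0.26 rad).
It fails at once if a bystander (bottle, tape roll, screwdriver, jar or gauge block) is moved more than 30 mm (distance of any of bottle, tape_roll, driver, jar, gauge from where it was at the start of the episode above 0.03 m).
Of spacer0, spacer1, spacer2, spacer3, spacer4, spacer5, spacer6, spacer7 only 5 to 8 are there at a start; the rules pass over those that are not, and their reading is None.
Of panel0, panel1, panel2 only 2 to 3 are there at a start; the rules pass over those that are not, and their reading is None.
At some moment in a run one of panel0, panel1, panel2 may be knocked a few centimetres aside while the robot is not near it.
It also fails if it takes over 192 s, if anything falls off the work surface, if the arm or the gripper's body presses on something with over 40 N, if the wrist force passes 120 N, or if a joint passes its speed limit or range.

## Working session

There is one attempt and no reset: what is moved stays moved. The work goes in short steps, each a Python script; the robot and the scene stay as the last script left them, time stands still between calls to the robot, and variables do not carry over. Pictures are saved under pics/ and viewed, at most 14 in all, crops included, and the job is handed in when it is done.

```bash
ls; mkdir -p pics; python3 - <<'E'
from bench import robot
import cv2
for n in("scene","top"):
    d=robot.get_image(n); cv2.imwrite(f"pics/{n}0.png",d["img"])
    print(n,{k:v for k,v in d.items() if k!="img"})
print(robot.current_t(),robot.current_tcp_pos(),robot.current_eef_rot())
E
```

```text
pics
scene {'fovy': 49.69569564977461, 'cx': 316.5036063855324, 'cy': 243.13602351571672, 'eye': array([1044.11403372, -834.65831101,  800.5769236 ]), 'orientation': array([-2.24893216, -0.00997299,  0.50684641])}
top {'fovy': 45.72424800002101, 'cx': 316.92551584806176, 'cy': 239.46996048029322, 'eye': array([ 411.1571426 ,   14.42554328, 1460.08267807]), 'orientation': array([-3.02292418,  0.00482411, -1.5937857 ])}
0.1 [ 135.44519743 -532.57279315  217.92345312] [-3.14003559e+00 -3.28173829e-04  2.48835111e-01]
```

View pics/scene0.png

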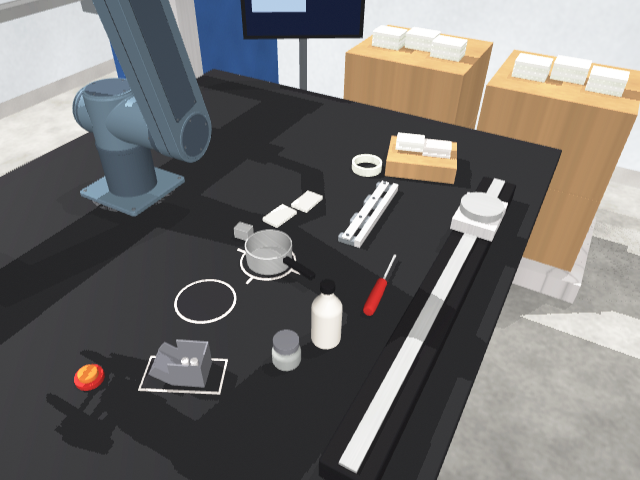

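View pics/top0.png

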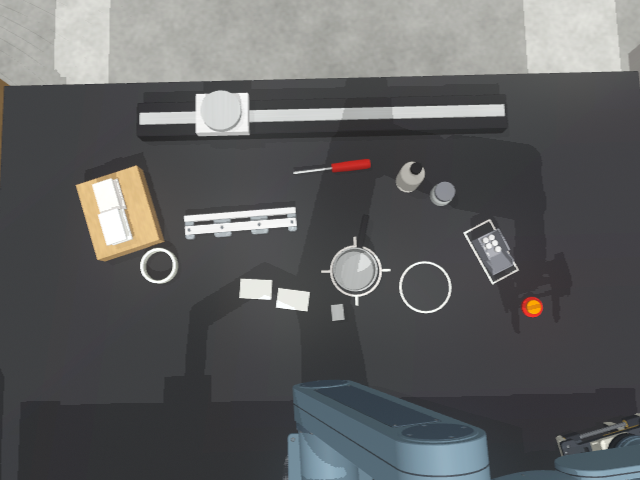

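The top view shows the pan at (355,270), its dark handle pointing up, the load ring at (425,287) and the scoop on its pad at (491,250). Loose panels are at (256,289) and (293,300), with the nest at (240,222). The two panels in the wooden tray are not loose on the bed. Next come helpers, rough positions and an enlarged crop.

```bash
cat > h.py <<'E'
import numpy as np, cv2
from scipy.spatial.transform import Rotation as R
from bench import robot
def cam(n):
    d=robot.get_image(n); d["f"]=240/np.tan(np.radians(d["fovy"])/2)
    d["R"]=R.from_euler("xyz",d["orientation"]).as_matrix(); return d
def ray(d,uv):
    uv=np.atleast_2d(uv).astype(float)
    v=np.c_[(uv-[d["cx"],d["cy"]])/d["f"],np.ones(len(uv))]@d["R"].T; return v
def plane(d,uv,z=0.):
    v=ray(d,uv); e=np.array(d["eye"]); return e+v*((z-e[2])/v[:,2])[:,None]
def proj(d,p):
    q=(np.atleast_2d(p)-d["eye"])@d["R"]; return q[:,:2]/q[:,2:]*d["f"]+[d["cx"],d["cy"]]
def tri(da,a,db,b):
    u=ray(da,a)[0];v=ray(db,b)[0]; A=np.c_[u,-v]
    s,t=np.linalg.lstsq(A,np.array(db["eye"])-da["eye"],rcond=None)[0]
    p=da["eye"]+s*u;q=db["eye"]+t*v; return (p+q)/2,np.linalg.norm(p-q)
def blobs(m,amin=20):
    c,_=cv2.findContours(m.astype(np.uint8),cv2.RETR_EXTERNAL,cv2.CHAIN_APPROX_NONE)
    return [x for x in c if cv2.contourArea(x)>amin]
E
python3 - <<'E'
from h import *
d=cam("top"); s=cam("scene"); np.set_printoptions(precision=1,suppress=True)
big=cv2.resize(d["img"][140:320,170:530],None,fx=2.2,fy=2.2,interpolation=cv2.INTER_CUBIC)
big=np.clip(255*(big/255.)**0.6,0,255).astype(np.uint8); cv2.imwrite("pics/topc.png",big)
big=cv2.resize(s["img"][150:400,130:450],None,fx=2.4,fy=2.4,interpolation=cv2.INTER_CUBIC)
big=np.clip(255*(big/255.)**0.6,0,255).astype(np.uint8); cv2.imwrite("pics/scc.png",big)
for n,D in(("top",d),("scene",s)):
    g=D["img"].min(2)
    for c in blobs(g>150,30):
        r=cv2.minAreaRect(c); P=plane(D,[r[0]])[0]
        if 150<P[0]<750 and abs(P[1])<700: print(n,np.array(r[0]),np.array(r[1]),r[2],cv2.contourArea(c),"w0",P)
E
```

```text
top [336.9 312. ] [15.3 11.5] 83.6598129272461 152.5 w0 [398.5 -29.    0. ]
top [292.3 299.3] [32.  19.8] 7.125016689300537 585.5 w0 [433.1  83.7   0. ]
top [255.3 288.7] [32.2 19.7] 3.3664605617523193 585.5 w0 [462.2 177.9   0. ]
top [424.8 286.8] [51.6 50.9] 45.0 2070.5 w0 [ 457.2 -255.2    0. ]
top [158.  265.5] [35. 36.] 90.0 993.0 w0 [527.6 427.8   0. ]
top [355.5 270.5] [50.9 50.9] 45.0 2077.0 w0 [502.9 -79.6   0. ]
top [490.2 245.2] [24.2 15.9] 62.10273361206055 293.0 w0 [ 560.  -428.6    0. ]
top [490.4 251. ] [60.  30.8] 60.64224624633789 159.5 w0 [ 544.9 -428.     0. ]
top [240.1 222.7] [ 23.8 111.7] 85.42607879638672 2216.0 w0 [633.9 215.6   0. ]
top [439.3 200.4] [17.9  7.6] 26.56505012512207 36.5 w0 [ 680.2 -303.2    0. ]
top [111.5 211.5] [65.7 29.9] 73.61045837402344 1681.5 w0 [671.2 550.5   0. ]
scene [193.5 361. ] [8. 7.] 90.0 50.5 w0 [ 538.8 -393.3    0. ]
scene [177.5 361.5] [ 9. 21.] 90.0 75.5 w0 [ 513.  -409.2    0. ]
scene [182.5 374.4] [87.6 36. ] 2.602562189102173 221.0 w0 [ 541.1 -427.8    0. ]
scene [285.5 359. ] [22. 27.] 90.0 359.0 w0 [ 689.5 -302.5    0. ]
scene [326.2 321. ] [29.7 54.4] 2.2906100749969482 1409.0 w0 [ 711.1 -177.1    0. ]
scene [204.5 301. ] [44. 61.] 90.0 2093.5 w0 [ 455.5 -255.6    0. ]
scene [265.2 249. ] [62.3 55.9] 79.3803482055664 1936.5 w0 [471.6 -43.2   0. ]
scene [292.8 208.6] [18.5 63.3] 61.69924545288086 784.5 w0 [441.8 135.7   0. ]
scene [368.8 211. ] [23.6 76.3] 33.690067291259766 1350.0 w0 [623.7 227.    0. ]
scene [407.7 158.3] [41.5  7.5] 5.710592269897461 160.0 w0 [610.8 545.    0. ]
scene [366.5 165. ] [22. 29.] 90.0 542.5 w0 [516.9 443.9   0. ]
scene [425.1 145.5] [60.1 20. ] 12.528807640075684 930.0 w0 [629.2 651.5   0. ]
```

View pics/topc.png

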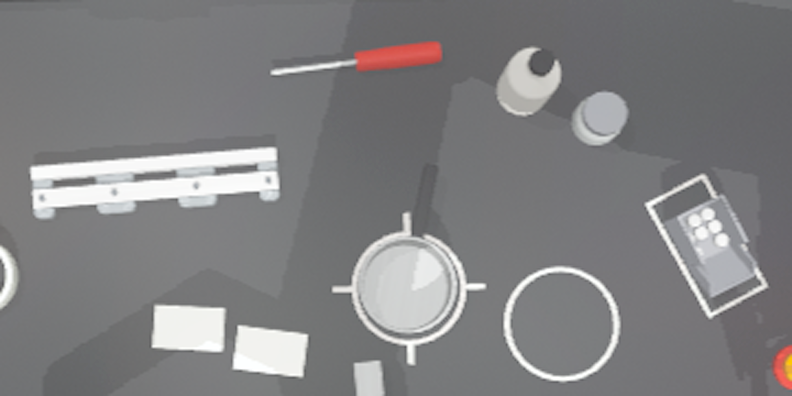

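View pics/scc.png

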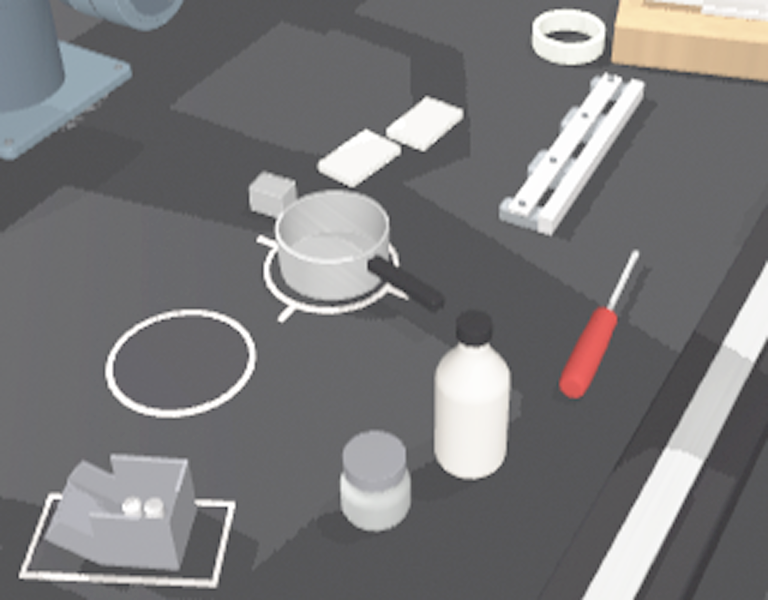

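The crops show at least five spacers in the scoop. The spout points toward the robot and right, the nest mouth faces the robot, and the pan handle points away from the robot. I'll enlarge the pan and scoop in both views for accurate points.

```bash
python3 - <<'E'
from h import *
d=cam("top"); s=cam("scene")
def c(D,x,y,w=66,hh=50):
    im=cv2.resize(D["img"][y:y+hh,x:x+w],(400,300),interpolation=cv2.INTER_CUBIC)
    im=np.clip(255*(im/255.)**0.45,0,255).astype(np.uint8)
    for i in range(0,w,10): cv2.line(im,(int(i*400/w),0),(int(i*400/w),6),(0,0,255),1); cv2.putText(im,str(x+i),(int(i*400/w),16),0,.35,(0,255,255))
    for i in range(0,hh,10): cv2.line(im,(0,int(i*300/hh)),(6,int(i*300/hh)),(0,0,255),1); cv2.putText(im,str(y+i),(8,int(i*300/hh)+4),0,.35,(0,255,255))
    return im
a=np.hstack([c(d,310,210,107,80),c(d,460,220,80,60)]); b=np.hstack([c(s,230,220,107,80),c(s,140,320,107,80)])
cv2.imwrite("pics/quad.png",np.vstack([a,b]))
E
```

```text
(no output)
```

View pics/quad.png

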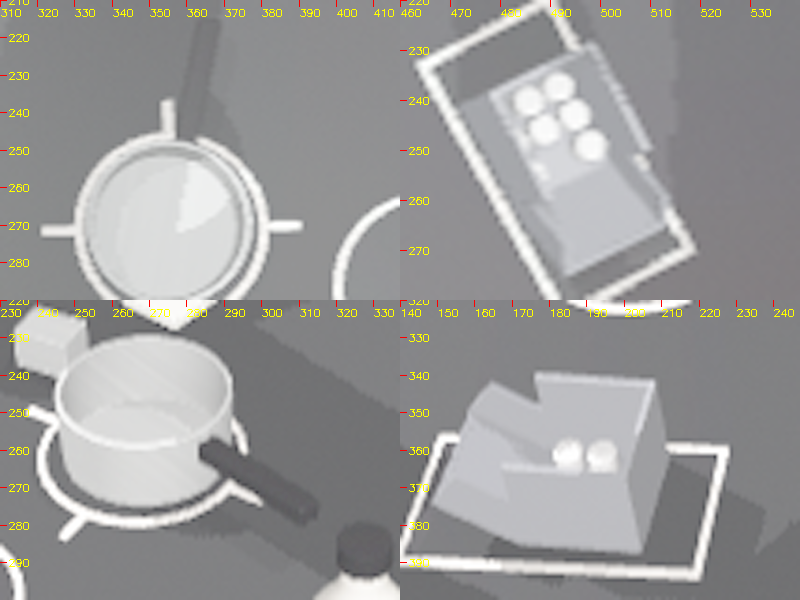

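The quad view gives these top-view points:
- **Handle:** runs from (361.6,246) to (365.1,215.5).
- **Scoop:** rim corners at about (478,238.6), (499.4,228.6), (510,250) and (488.6,260). Five spacers are visible.
- **Pan:** rim centre at (354.3,270.4).

I'll triangulate these and look at the nest and panels.

```bash
python3 - <<'E'
from h import *
np.set_printoptions(precision=1,suppress=True)
d=cam("top"); s=cam("scene")
T=lambda x,y:(310+x/3.738,210+y/3.75); S=lambda x,y:(230+x/3.738,220+(y-300)/3.75)
T2=lambda x,y:(460+(x-400)/5,220+y/5); S2=lambda x,y:(140+(x-400)/3.738,320+(y-300)/3.75)
for n,a,b in[("handle tip",T(206,17),S(310,508)),("rim",T(166,226),S(143.5,391)),
 ("sc FR",T2(597,43),S2(628,470)),("sc RL",T2(490,93),S2(655,382)),("sc ff",T2(543,200),S2(535,373)),("lip",(0,0),(0,0))]:
    if n!="lip": print(n,*tri(d,a,s,b))
print("handle z35",plane(d,[T(206,22),T(193,132)],35)); print("rim z50",plane(d,[T(166,226)],50))
print("scoop z60",plane(d,[T2(490,93),T2(597,43),T2(650,150),T2(543,200)],60))
for D,n in((d,"top"),(s,"scene")):
    g=D["img"].min(2)
    for th in (150,190,215,235):
        for c in blobs(g>th,60):
            P=plane(D,[c.reshape(-1,2).mean(0)],15)[0]
            if 380<P[0]<700 and 20<P[1]<400:
                r=cv2.minAreaRect(c); q=cv2.boxPoints(r)
                print(n,th,np.array(r[1]),"z10",plane(D,q,10)[:,:2].ravel(),"z20",plane(D,q,20)[:,:2].ravel())
def c(D,x,y,w,hh,W,H):
    im=cv2.resize(D["img"][y:y+hh,x:x+w],(W,H),interpolation=cv2.INTER_CUBIC)
    im=np.clip(255*(im/255.)**0.7,0,255).astype(np.uint8)
    for i in range(0,w,10): cv2.putText(im,str(x+i),(int(i*W/w),10),0,.35,(0,255,255)); cv2.line(im,(int(i*W/w),12),(int(i*W/w),18),(0,0,255),1)
    for i in range(0,hh,10): cv2.putText(im,str(y+i),(0,int(i*H/hh)+4),0,.35,(0,255,255)); cv2.line(im,(24,int(i*H/hh)),(30,int(i*H/hh)),(0,0,255),1)
    return im
cv2.imwrite("pics/nest.png",np.vstack([c(d,175,200,130,50,780,300),c(s,300,170,130,50,780,300)]))
E
```

```text
handle tip [ 640.4 -106.2   39.6] 1.7321869606653775
rim [501.5 -73.2  47.5] 2.4978201488772043
sc FR [ 595.7 -432.    65.9] 4.916454101440599
sc RL [ 571.7 -380.1   61. ] 2.1763074163154843
sc ff [ 517.4 -403.9   60.7] 0.23877149344851245
handle z35 [[ 638.5 -106.    35. ]
 [ 564.   -94.8   35. ]]
rim z50 [[500.4 -73.7  50. ]]
scoop z60 [[ 571.  -381.1   60. ]
 [ 594.7 -435.5   60. ]
 [ 540.8 -458.4   60. ]
 [ 517.3 -404.2   60. ]]
top 150 [32.  19.8] z10 [414.2 126.9 463.7 119.9 451.8  39.5 402.4  46.8] z20 [414.2 126.1 463.4 119.2 451.5  39.3 402.5  46.5]
top 150 [32.2 19.7] z10 [440.3 219.3 490.2 216.  483.5 134.1 433.7 137.7] z20 [440.1 217.9 489.6 214.6 483.  133.3 433.5 136.9]
top 150 [ 23.8 111.7] z10 [655.3 360.4 671.7  72.4 609.6  68.7 593.3 355.2] z20 [653.6 358.  669.9  72.  608.3  68.3 592.1 352.8]
top 190 [31.5 19.5] z10 [414.5 126.5 463.1 119.7 451.3  40.5 402.8  47.6] z20 [414.4 125.8 462.7 119.  451.1  40.3 402.9  47.4]
top 190 [31.6 19.4] z10 [441.2 218.5 490.1 214.9 482.9 134.7 434.1 138.6] z20 [441.  217.1 489.6 213.5 482.4 133.8 433.9 137.7]
top 190 [ 11.4 111.4]
[... 2262 characters left out ...]
 [652.   72.5 634.3 366.6 653.4 356.9 668.3  66.5]
scene 215 [ 9.4 70. ] z10 [611.8  83.7 588.5 382.2 619.2 366.8 637.9  74.2] z20 [617.2  72.1 594.2 366.8 624.6 351.6 643.1  62.7]
scene 235 [14.3 30.1] z10 [402.1  50.7 414.8 150.8 462.2 115.3 447.8  19.6] z20 [410.2  39.5 422.8 138.3 469.6 103.3 455.3   8.8]
scene 235 [14.7 27.2] z10 [433.1 142.9 437.5 247.4 487.8 211.6 481.3 111.8] z20 [440.9 130.5 445.2 233.7 494.9 198.4 488.4  99.8]
scene 235 [ 5.5 68.5] z10 [647.4  88.  630.6 377.4 648.1 368.4 662.4  82.4] z20 [652.4  76.3 635.8 362.  653.1 353.2 667.2  70.8]
scene 235 [ 7.8 69.9] z10 [614.1  83.8 595.4 379.4 620.8 366.  635.8  75.4] z20 [619.6  72.2 601.1 364.  626.1 350.8 640.9  63.9]
```

View pics/nest.png

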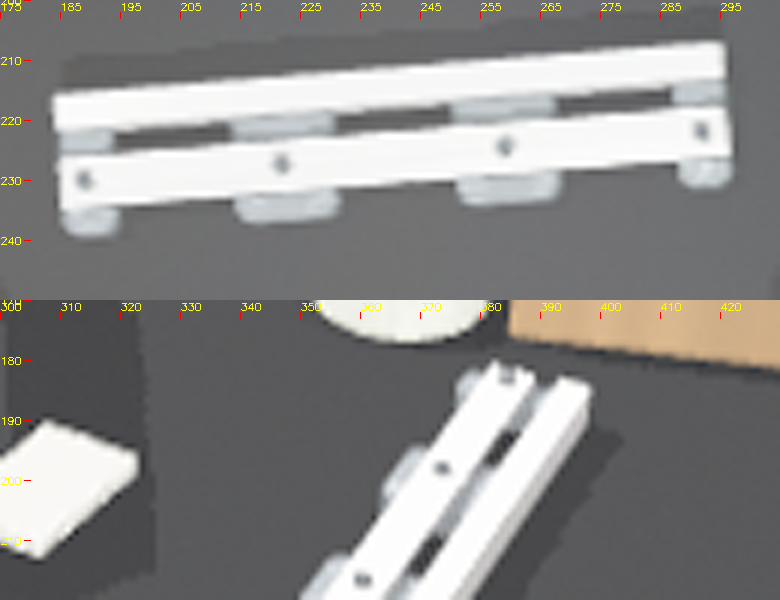

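The nest's slot axis has a yaw of about +0.056 rad. Slot 1 is near (605.5,212), and the two panels are at (433,83) and (462,177). I'll fit the handle, pan rim and scoop numerically, and check IK for the pour.

```bash
python3 - <<'E'
from h import *
np.set_printoptions(precision=2,suppress=True)
d=cam("top"); s=cam("scene")
for D,n,(x0,x1,y0,y1),z in((d,"top",(350,380,205,255),35),(s,"scene",(280,320,250,285),35)):
    g=D["img"].max(2)[y0:y1,x0:x1]; 
    for th in (28,34,40,46):
        b=blobs(g<th,40)
        if b:
            c=max(b,key=cv2.contourArea)+[x0,y0]; r=cv2.minAreaRect(c); q=cv2.boxPoints(r)
            print(n,th,np.array(r[0]),np.array(r[1]),"corners px",q.ravel(),"w",plane(D,q,z)[:,:2].ravel())
    print(g[g.shape[0]//2-12][::1])
# pan rim: bright/edge circle in upscaled top
g=cv2.cvtColor(d["img"],cv2.COLOR_BGR2GRAY)[235:305,320:392]
G=cv2.resize(g,None,fx=8,fy=8,interpolation=cv2.INTER_CUBIC)
c=cv2.HoughCircles(G,cv2.HOUGH_GRADIENT_ALT,1,1,param1=150,param2=0.7,minRadius=130,maxRadius=220)
if c is not None:
    for q in c[0][:12]:
        uv=(q[:2]+.5)/8-.5+[320,235]; print("circ",uv,q[2]/8*2.566,"z0",plane(d,[uv])[0,:2],"z50",plane(d,[uv],50)[0,:2])
# pour IK
P=np.array([457,-255,0.])
for yaw in np.radians([-90,-60,-45,-29,-10,10,27,50]):
    out=[]
    for th in (30,60,80,90):
        Rs=R.from_euler("z",yaw)*R.from_euler("y",-np.radians(th))
        tool=Rs*R.from_euler("x",np.pi)
        lip=P+[0,0,65]; grip=lip+Rs.apply([68,0,5]); tcp=grip+tool.apply([0,0,19])
        for k in (0,np.pi):
            t2=tool*R.from_euler("z",k); q=robot.inverse_kinematics(tcp,t2.as_euler("xyz")); out.append(None if q is None else np.round(q,2).tolist())
    print(round(np.degrees(yaw)),["-" if o is None else "ok" for o in out], out[-1] or out[-2])
E
```

```text
[61 60 61 61 61 61 60 61 59 60 60 57 48 49 53 52 51 50 54 65 72 72 72 72
 71 72 72 72 71 72]
scene 34 [298.75 268.13] [35.19  7.47] corners px [282.11 261.3  286.32 255.13 315.4  274.95 311.19 281.13] w [ 553.82  -95.6   550.74  -72.53  641.21  -98.26  642.93 -120.  ]
scene 40 [299.04 267.69] [36.33  8.88] corners px [281.46 261.31 286.38 253.92 316.62 274.08 311.69 281.46] w [ 552.56  -96.34  548.61  -68.81  642.15  -94.46  644.39 -120.38]
scene 46 [299.5 267. ] [34. 39.] corners px [280. 250. 319. 250. 319. 284. 280. 284.] w [ 528.39  -64.11  606.78  -19.34  661.92 -119.55  589.29 -160.89]
[189 183 190 194 186 168 141 138 143 146 140 128 121 217 193  98  46  45
  44  46  44  45  45  44  46  44  45  45  45  45  44  45  44  45  45  44
  44  45  45  44]
circ [353.94 270.44] 63.107758 z0 [503.12 -75.64] z50 [499.97 -72.55]
circ [353.06 268.19] 55.623676 z0 [508.95 -73.57] z50 [505.6  -70.56]
circ [352.94 272.94] 55.581528 z0 [496.77 -72.88] z50 [493.84 -69.89]
circ [356.31 271.44] 57.162006 z0 [500.41 -81.65] z50 [497.36 -78.36]
circ [351.06 267.69] 64.611565 z0 [510.35 -68.48] z50 [50
[... 505 characters left out ...]
0 ['-', 'ok', '-', '-', '-', '-', '-', '-'] None
-60 ['ok', 'ok', 'ok', 'ok', 'ok', 'ok', 'ok', 'ok'] [-0.22, 0.97, 2.46, 3.99, 1.76, 1.78]
-45 ['ok', 'ok', 'ok', 'ok', '-', '-', '-', '-'] None
-29 ['ok', 'ok', 'ok', 'ok', '-', '-', '-', '-'] None
-10 ['ok', 'ok', 'ok', 'ok', '-', '-', '-', '-'] None
10 ['ok', 'ok', 'ok', 'ok', 'ok', 'ok', 'ok', 'ok'] [-1.57, 0.91, 2.34, 1.39, 1.55, 1.46]
27 ['ok', 'ok', 'ok', 'ok', 'ok', 'ok', 'ok', 'ok'] [-1.5, 0.88, 2.09, 1.18, 1.64, 1.73]
50 ['ok', 'ok', 'ok', 'ok', 'ok', 'ok', 'ok', 'ok'] [-1.35, 0.93, 1.75, 0.97, 1.84, 1.94]<sys>:0: UserWarning: Gimbal lock detected. Setting third angle to zero since it is not possible to uniquely determine all angles.
```

```bash
cat >> h.py <<'E'
def handle(d,v0=213,v1=245,u0=345,u1=385,th=56):
    g=d["img"].max(2); pts=[]
    for v in range(v0,v1):
        i=np.where(g[v,u0:u1]<th)[0]
        if 4<=len(i)<=9: pts.append((u0+i.mean(),v))
    return np.array(pts)
E
python3 - <<'E'
from h import *
np.set_printoptions(precision=1,suppress=True)
d=cam("top"); p=handle(d); print(p.T)
w=plane(d,p,38); k=np.polyfit(w[:,0],w[:,1],1); r=w[:,1]-np.polyval(k,w[:,0]); k=np.polyfit(w[abs(r)<2,0],w[abs(r)<2,1],1)
print("line y=",k, np.degrees(np.arctan(k[0])),"at 500,600,640",np.polyval(k,[500,600,640]))
g=d["img"].max(2)
print(g[205:220,365]); print(g[270,325:335],g[270,372:392]);print(g[288:302,354])
print(g[262,325:395])
E
```

```text
[[365.5 365.  365.  365.  364.5 364.  364.  364.  363.5 364.  363.  363.
  363.  362.5 362.5 362.  362.5 361.8 361.5 362.2 360.8 362.4 360.8 361.2]
 [215.  216.  217.  218.  219.  220.  221.  222.  223.  224.  225.  226.
  227.  228.  229.  230.  231.  232.  233.  234.  235.  236.  237.  238. ]]
line y= [-0.2 41.9] -13.03241283969413 at 500,600,640 [ -73.9  -97.  -106.3]
[59 58 59 59 59 59 59 59 59 56 49 52 52 52 52]
[159 158 158 180 191 208 204 149 155 161] [183 150 112 161 188 150  80 189 238 248 249 253 253 253 253 252 252 236
 176  77]
[183 161 177 119  80  83 144 253 209  77  76  76  76  76]
[ 68  68  67  67  67  68 160 206 177 161 162 146 163 172 172 174 174 173
 175 178 181 184 184 185 187 187 187 187 187 187 186 185 188 190 210 222
 224 224 222 222 222 221 221 222 222 221 184 128 134 195 192 126 153 229
 221 146  76  76  77  77  76  76  76  76  76  76  76  77  76  76]
```

The handle line passes through the rim centre, putting the pan at about (500.6,-73.8) with the handle at -13°. I'll start moving now: grip the handle and slide the pan to the load mark.

```bash
cat >> h.py <<'E'
PI=np.pi
def down(yaw): return [PI,0,yaw]
def st(m=""): print(m,"t%.1f"%robot.current_t(),"tcp",np.round(robot.current_tcp_pos(),1),"g%.3f"%robot.current_gripper_width(),"ff",np.round(robot.current_finger_force(),1),"F",np.round(robot.current_contact_force(),1),flush=True)
E
python3 - <<'E'
from h import *
d=cam("top")
print("bottle cap",plane(d,[(416,168)],150)[0],"jar cap",plane(d,[(445,190)],60)[0],plane(cam("scene"),[(326,335)],0)[0])
y=np.radians(-13)
g=np.array([596.5,-95.9]); dl=np.array([457,-255.4])-[500.8,-73.7]
robot.move_ptp([*g,260],down(y)); robot.move_gripper(0.6)
robot.move_linear([*g,60]); st(); robot.move_linear([*g,17],speed=60,f_stop=6); st("low")
robot.move_gripper(0.0); st("grip")
robot.move_linear([*(g+dl),robot.current_tcp_pos()[2]],speed=80); robot.sleep(.3); st("slid")
for n in("top","scene"): cv2.imwrite(f"pics/{n}1.png",robot.get_image(n)["img"])
E
```

```text
bottle cap [ 731.15378127 -219.61103488  150.        ] jar cap [ 695.18889802 -305.66543793   60.        ] [ 728.8133541  -210.83513647    0.        ]
 t5.2 tcp [597.2 -96.1  60.9] g0.598 ff 0.0 F [ 0.  -0.  -0.3]
low t6.1 tcp [596.7 -96.   17.2] g0.599 ff 0.0 F [-0.3  0.5 -0. ]
grip t6.8 tcp [596.5 -95.9  17.1] g0.168 ff 30.0 F [-0.9 -0.2  1.4]
slid t9.6 tcp [ 552.5 -276.5   17.1] g0.169 ff 30.2 F [1.7 4.4 2.3]
```

View pics/scene1.png

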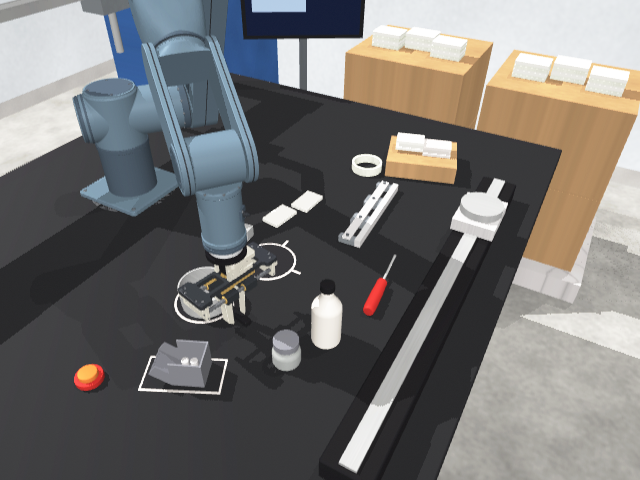

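The scene shows the pan slid into the load ring, with the run mark now bare. I'll release, rise, then check the pan against the ring and refine the run mark.

```bash
python3 - <<'E'
from h import *
np.set_printoptions(precision=1,suppress=True)
robot.move_gripper(0.5); p=robot.current_tcp_pos(); robot.move_linear([p[0],p[1],200]); st()
# scoop hover
yw=np.radians(23.3); o=np.array([556,-419.8])
for k in (0,PI,-PI):
    q=robot.inverse_kinematics([*o,200],down(yw+k)); print(k,q)
robot.move_ptp([556,-430,250],down(yw)); robot.move_gripper(1.0); robot.sleep(.2)
d=cam("top"); s=cam("scene"); cv2.imwrite("pics/top2.png",d["img"])
for n,D in(("top",d),("scene",s)):
    g=D["img"].min(2)
    for c in blobs(g>150,100):
        P=plane(D,[c.reshape(-1,2).mean(0)])[0]
        if 380<P[0]<560 and -330<P[1]<250:
            w=plane(D,c.reshape(-1,2)); e=cv2.fitEllipse(w[:,:2].astype(np.float32)); r=cv2.minAreaRect(plane(D,c.reshape(-1,2),10)[:,:2].astype(np.float32))
            print(n,"ell z0",np.array(e[0]),np.array(e[1]),"rect z10",np.array(r[0]),np.array(r[1]),r[2])
im=d["img"][230:320,320:470]; cv2.imwrite("pics/pan2.png",cv2.resize(im,(800,480),interpolation=cv2.INTER_CUBIC))
E
```

```text
t11.7 tcp [ 552.2 -277.3  198.9] g0.498 ff 0.0 F [ 0.2 -0.3 -0.3]
0 [-0.8  0.5  1.2 -0.   1.4  0.4]
3.141592653589793 [-0.8  0.5  1.2  0.   1.4 -2.8]
-3.141592653589793 [-0.8  0.5  1.2  0.   1.4 -2.8]
top ell z0 [398.6 -29.4] [32.1 45.9] rect z10 [398.6 -29. ] [38.8 28.9] 3.748703718185425
top ell z0 [433.3  84. ] [54.9 97.6] rect z10 [433.2  83.3] [81.2 49.7] 81.61687469482422
top ell z0 [462.2 178. ] [54.7 97.9] rect z10 [462.  176.7] [81.9 49.7] 85.83442687988281
top ell z0 [ 456.8 -255. ] [128.7 132.2] rect z10 [ 457.2 -253.4] [129.4 130.5] 43.1937141418457
top ell z0 [503.  -79.1] [143.2 145.1] rect z10 [502.6 -77.7] [131.1 132.1] 43.26696014404297
scene ell z0 [ 435.  -236.4] [116.2 177.5] rect z10 [ 443.6 -247. ] [113.7 174.1] 33.620758056640625
scene ell z0 [500.5 -76.5] [141.4 146.6] rect z10 [507.  -85.4] [130.5 133.1] 42.48973083496094
scene ell z0 [381.4 -10.9] [43.7 70.4] rect z10 [389.  -22.2] [43.9 72.4] 25.987417221069336
scene ell z0 [440.7 137.9] [ 66.3 225.9] rect z10 [450.3 128.1] [190.3  71.7] 74.37701416015625
```

View pics/pan2.png

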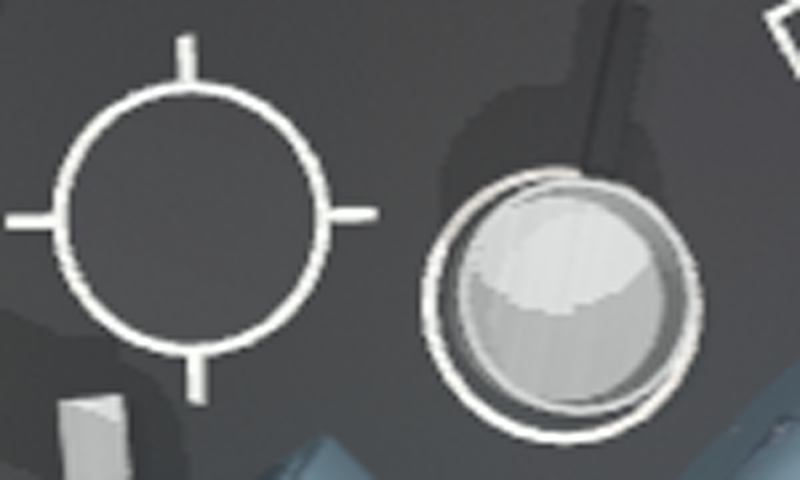

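The crop shows the pan inside the load ring, with its rim centre at crop (575,293), which is about (460.5,-252.5) and 5 mm off the mark. That is inside tolerance. Next I'll grip the scoop and carry it level over the pan.

```bash
cat >> h.py <<'E'
YS=np.radians(23.3); OS=np.array([556,-419.8])
def scoop_pose(lip,th,gz=35.,yaw=YS):
    Rs=R.from_euler("z",yaw)*R.from_euler("y",-np.radians(th)); t=Rs*R.from_euler("x",PI)
    return np.array(lip)+Rs.apply([68,0,gz-30])+t.apply([0,0,19]), t.as_euler("xyz")
E
python3 - <<'E'
from h import *
np.set_printoptions(precision=2,suppress=True)
robot.move_ptp([*OS,130],down(YS)); robot.move_linear([*OS,17],speed=90,f_stop=8); st("low")
robot.move_gripper(0.0); st("grip"); z=robot.current_tcp_pos()[2]
robot.move_linear([*OS,z+130],speed=100); st("up")
L=np.array([460.5+22*.918,-252.5+22*.395])
p,o=scoop_pose([*L,130],0); robot.move_linear(p,o,speed=120); st("hover"); print(robot.current_qpos())
for th,h in((15,120),(25,100)):
    p,o=scoop_pose([*L,h],th); print(th,robot.inverse_kinematics(p,o)); robot.move_linear(p,o,speed=50)
p,o=scoop_pose([*L,64],85); print("85:",robot.inverse_kinematics(p,o)); st()
for n in("top","scene"): cv2.imwrite(f"pics/{n}3.png",robot.get_image(n)["img"])
E
```

```text
low t15.7 tcp [ 556.4 -420.2   17.8] g1.007 ff 0.0 F [ 0.4  0.3 -0.2]
grip t16.3 tcp [ 555.9 -419.3   17. ] g0.623 ff 29.9 F [-0.4  2.   1.5]
up t17.8 tcp [ 555.6 -419.4  146. ] g0.625 ff 29.9 F [ 0.2  0.3 -2.5]
hover t19.6 tcp [ 543.3 -217.6  116.1] g0.623 ff 29.9 F [-0.5  0.3 -2.9]
[-0.57  0.41  1.59 -0.    1.15  0.59]
15 [-0.72  0.31  1.75  0.28  0.99  0.3 ]
25 [-0.84  0.29  1.87  0.53  0.91  0.01]
85: [-1.44  0.8   2.16  1.29  1.53 -1.4 ]
 t20.5 tcp [ 542.7 -217.4  115.8] g0.622 ff 29.9 F [ 0.9  0.7 -3.2]
```

View pics/scene3.png

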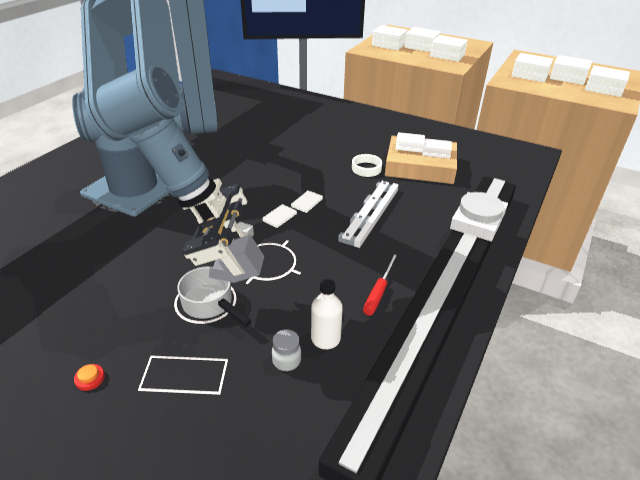

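The scene shows the scoop tilted 25° over the pan, with the lip above the bowl and nothing spilled. IK is continuous to 85°, so I'll pour.

```bash
python3 - <<'E'
from h import *
L=np.array([460.5+22*.918,-252.5+22*.395])
for th,h in((35,72),(42,64),(48,64),(54,64),(60,64),(66,64),(72,65),(78,66),(84,66),(88,66)):
    p,o=scoop_pose([*L,h],th); robot.move_linear(p,o,speed=40 if th<70 else 60)
    if th>=54: robot.sleep(.25)
robot.sleep(.6); st()
for n in("top","scene"): cv2.imwrite(f"pics/{n}4.png",robot.get_image(n)["img"])
s=cv2.imread("pics/scene4.png")[180:340,120:320]; cv2.imwrite("pics/pour.png",cv2.resize(s,(750,600),interpolation=cv2.INTER_CUBIC))
E
```

```text
t26.2 tcp [ 495.7 -237.3  133.4] g0.622 ff 29.9 F [ 0.2  0.1 -1.7]
```

View pics/pour.png

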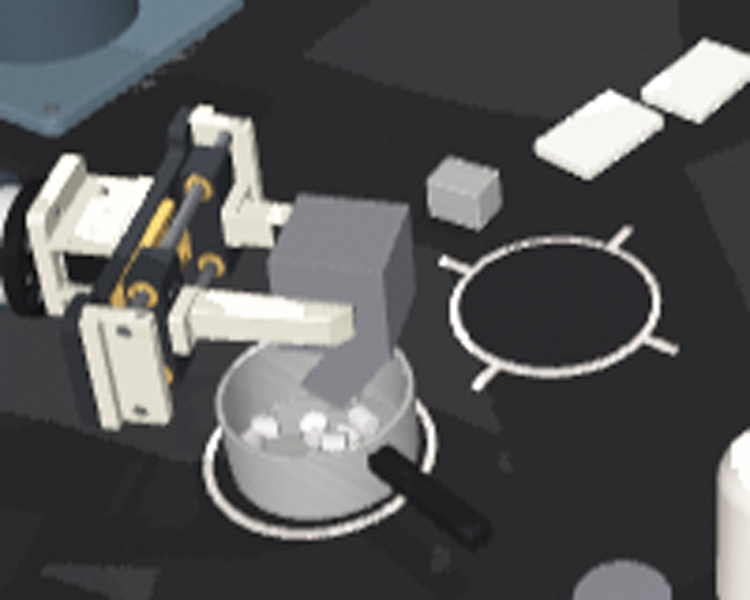

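The crop shows about five spacers in the pan, the scoop fully tipped and the pan still on its ring. I'll untip the scoop and set it back on its pad.

```bash
python3 - <<'E'
from h import *
np.set_printoptions(precision=1,suppress=True)
L=np.array([460.5+22*.918,-252.5+22*.395])
for th,h in((80,85),(60,105),(40,120),(20,130),(0,135)):
    p,o=scoop_pose([*L,h],th); robot.move_linear(p,o,speed=80)
robot.move_linear([*OS,150],speed=150); st("over pad")
robot.move_linear([*OS,28],speed=100); robot.move_linear([*OS,14.5],speed=25,f_stop=4); st("down")
robot.move_gripper(1.0); robot.sleep(.2); robot.move_linear([*OS,160],speed=150)
robot.move_ptp([400,-480,300],down(0)); robot.sleep(.2)
d=cam("top"); s=cam("scene"); cv2.imwrite("pics/top5.png",d["img"]); st()
for c in blobs(d["img"].min(2)>150,100):
    P=plane(d,[c.reshape(-1,2).mean(0)])[0]
    if 380<P[0]<600 and -330<P[1]<250:
        r=cv2.minAreaRect(plane(d,c.reshape(-1,2),10)[:,:2].astype(np.float32)); print("rect z10",np.array(r[0]),np.array(r[1]),r[2])
im=d["img"][205:315,380:540]; a=cv2.resize(im,(800,550),interpolation=cv2.INTER_CUBIC); cv2.imwrite("pics/pan5.png",a)
p=handle(d,225,258,430,455,50); print(p.T)
E
```

```text
over pad t30.5 tcp [ 556.  -418.9  149.9] g0.622 ff 29.9 F [-0.2  0.  -1.3]
down t32.3 tcp [ 556.  -419.9   16.9] g0.619 ff 29.9 F [-0.4 -0.4  4.2]
 t35.6 tcp [ 400.7 -479.3  298.8] g0.999 ff 0.0 F [-0.5  0.4  0. ]
rect z10 [398.6 -29. ] [38.8 28.9] 3.748703718185425
rect z10 [433.2  83.3] [81.2 49.7] 81.61687469482422
rect z10 [462.  176.7] [81.9 49.7] 85.83442687988281
rect z10 [ 457.2 -253.4] [129.4 130.5] 43.1937141418457
rect z10 [502.6 -77.7] [131.1 132.1] 43.26696014404297
[]
```

View pics/pan5.png

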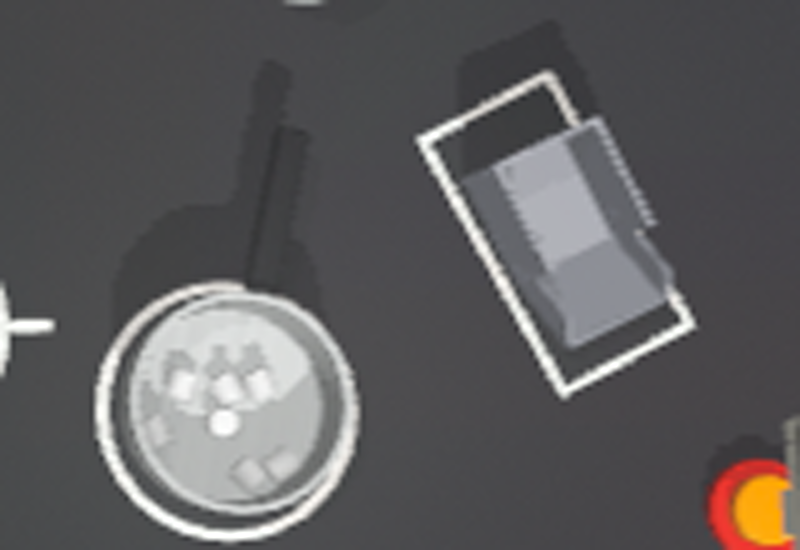

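The crop shows seven spacers in the pan, the scoop empty and upright on its pad, and the pan unmoved (rim centre at crop (240,401)). I'll slide it back to the run mark.

```bash
python3 - <<'E'
from h import *
np.set_printoptions(precision=1,suppress=True)
d=cam("top"); pan=plane(d,[(427.5,284.7)],50)[0,:2]; run=np.array([503,-79.3]); print(pan,run-pan)
g=np.array([552.4,-276.9]); y=np.radians(-13)
robot.move_ptp([*g,240],down(y)); robot.move_gripper(0.6); robot.move_linear([*g,60]); robot.move_linear([*g,17],speed=60,f_stop=6)
robot.move_gripper(0.0); st("grip"); z=robot.current_tcp_pos()[2]
robot.move_linear([*(g+run-pan),z],speed=70); robot.sleep(.4); st("slid")
robot.move_gripper(0.5); robot.sleep(.2); p=robot.current_tcp_pos(); robot.move_linear([p[0],p[1],220])
robot.move_ptp([450,-200,350],down(0)); robot.sleep(.2); st()
d=cam("top"); cv2.imwrite("pics/top6.png",d["img"])
im=d["img"][230:320,270:402]; cv2.imwrite("pics/pan6.png",cv2.resize(im,(792,540),interpolation=cv2.INTER_CUBIC))
E
```

```text
[ 460.5 -253. ] [ 42.5 173.7]
grip t40.4 tcp [ 552.5 -276.8   17.1] g0.172 ff 30.0 F [0.2 0.5 0.6]
slid t43.5 tcp [ 594.9 -103.1   17.1] g0.168 ff 30.2 F [-1.3 -3.2  2.2]
 t46.9 tcp [ 450.5 -199.3  348.6] g0.501 ff 0.0 F [-0.2 -0.1 -0. ]
```

View pics/pan6.png

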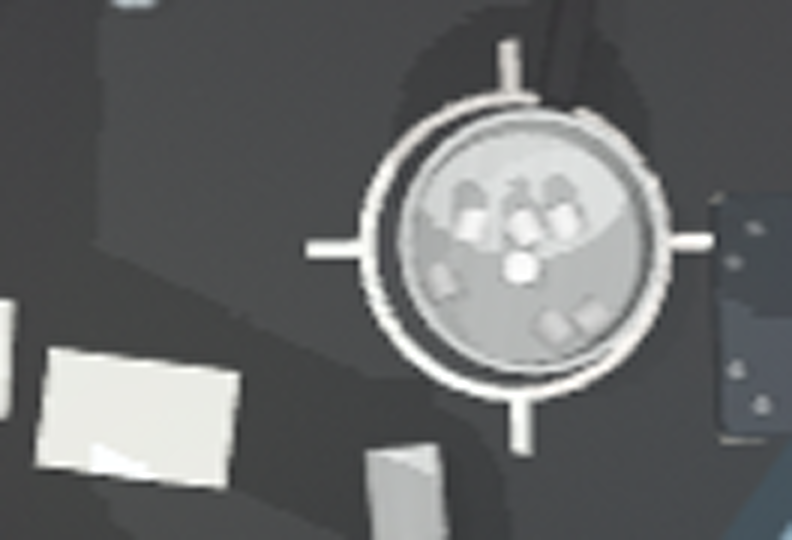

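The crop shows the pan's rim centre at (527,241) against the ring centre at (514,245). After parallax the pan is about 3 mm off, with all seven spacers inside. Now the panels: first a fresh measurement, then panel A into slot 0.

```bash
cat >> h.py <<'E'
A0=0.0564; SX=np.array([np.cos(A0),np.sin(A0)]); SY=np.array([-SX[1],SX[0]])
S1=np.array([605.7,212.2]); SLOT=[S1-95*SY,S1,S1+95*SY]
def panels(d,z=10,th=150):
    out=[]
    for c in blobs(d["img"].min(2)>th,150):
        w=plane(d,c.reshape(-1,2),z)[:,:2].astype(np.float32); r=cv2.minAreaRect(w); q=cv2.boxPoints(r)
        a,b=q[1]-q[0],q[2]-q[1]; l=a if np.linalg.norm(a)>np.linalg.norm(b) else b
        if abs(max(r[1])-80)<8 and abs(min(r[1])-49)<6 and r[0][0]>100: out.append((np.array(r[0]),np.arctan(l[1]/l[0]) if abs(l[0])>1e-3 else PI/2))
    return out
def dock(c,a,k,way=[]):
    """grip panel at c (long axis yaw a) near its right/rear end, bring to slot k"""
    u=np.array([np.cos(a),np.sin(a)]); g=c-25*u
    robot.move_ptp([*g,150],down(a)); robot.move_gripper(0.85)
    robot.move_linear([*g,30],speed=150); robot.move_linear([*g,3.5],speed=40,f_stop=6); st("low")
    robot.move_gripper(0.0); st("grip"); z=robot.current_tcp_pos()[2]
    for w,yy in way: robot.move_linear([*w,z],down(yy),speed=80)
    e=SLOT[k]-78*SX; robot.move_linear([*e,z],down(A0),speed=80); st("pre")
E
python3 - <<'E'
from h import *
np.set_printoptions(precision=1,suppress=True)
d=cam("top"); s=cam("scene"); ps=panels(d); print(ps)
f=lambda D:sorted([c.reshape(-1,2).mean(0) for c in blobs(D["img"].min(2)>190,150) if 380<plane(D,[c.reshape(-1,2).mean(0)],10)[0,0]<500 and 20<plane(D,[c.reshape(-1,2).mean(0)],10)[0,1]<230],key=lambda q:q[0])
a,b=f(d),f(s); print(len(a),len(b))
if len(a)==len(b)==2: print(tri(d,a[0],s,b[1]),tri(d,a[1],s,b[0]))
c,al=min(ps,key=lambda p:p[0][1])
dock(c,al,0,[((436,38),al),((490,70),np.radians(40))])
d=cam("top"); cv2.imwrite("pics/top7.png",d["img"]); cv2.imwrite("pics/scene7.png",robot.get_image("scene")["img"])
im=cv2.imread("pics/scene7.png")[150:300,220:420]; cv2.imwrite("pics/pre7.png",cv2.resize(im,(800,600),interpolation=cv2.INTER_CUBIC))
E
```

```text
[(array([433. ,  83.3]), np.float32(1.4184961)), (array([462. , 176.7]), np.float32(1.498093))]
2 2
(array([461.5, 177. ,   6.2]), np.float64(1.6072520426104053)) (array([432.7,  83. ,   6.9]), np.float64(2.2172567246522514))
low t50.8 tcp [429.2  58.6   3.5] g0.851 ff 0.0 F [ 0.2  0.1 -0.9]
grip t51.4 tcp [429.2  58.6   3.6] g0.531 ff 30.0 F [-0.7 -0.2  0.9]
pre t53.7 tcp [532.9 113.    3.6] g0.530 ff 30.0 F [-0.3  0.9  2.1]
```

View pics/pre7.png

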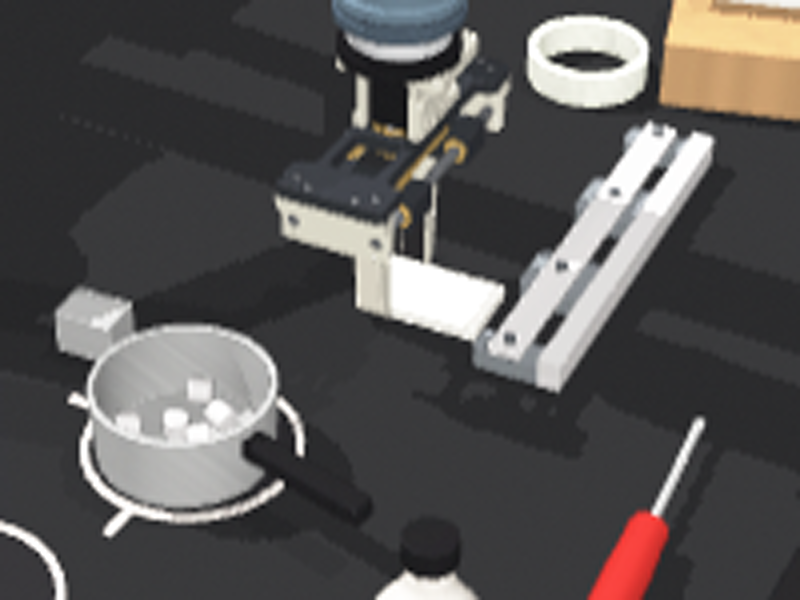

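The panel stands in front of slot 0. I'll check its lateral alignment from above before inserting it.

```bash
python3 - <<'E'
import cv2
im=cv2.imread("pics/top7.png")[200:280,215:325]; cv2.imwrite("pics/t7c.png",cv2.resize(im,(770,560),interpolation=cv2.INTER_CUBIC))
E
```

```text
(no output)
```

View pics/t7c.png

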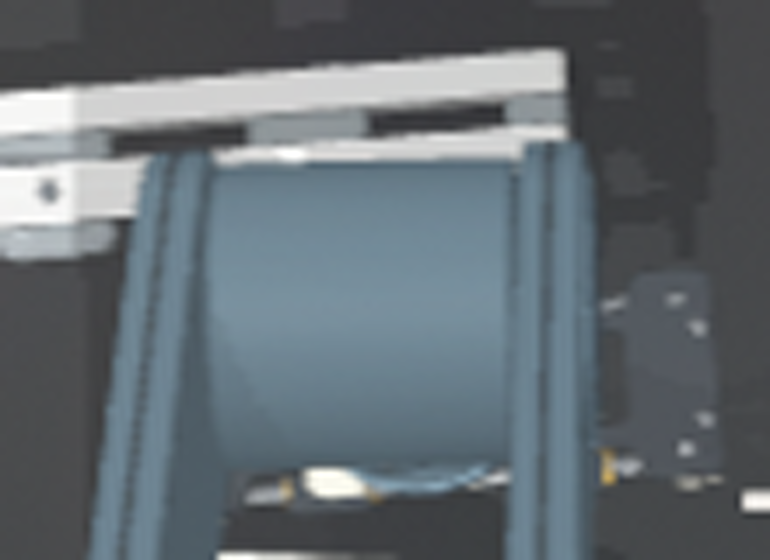

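The arm hides the panel from above, so I'll insert it under force guard and read the lateral force.

```bash
python3 - <<'E'
from h import *
z=robot.current_tcp_pos()[2]
for t in (-66,-58,-50,-42,-34,-28):
    e=SLOT[0]+t*SX; r=robot.move_linear([*e,z],speed=40,f_stop=10)
    F=np.array(robot.current_contact_force())[:2]; p=np.array(robot.current_tcp_pos())[:2]-SLOT[0]
    print(t,r,"x' %.1f y' %.1f"%(p@SX,p@SY),"Fx' %.1f Fy' %.1f"%(F@SX,F@SY))
    if r: break
E
```

```text
-66 True x' -77.5 y' 0.0 Fx' -0.2 Fy' -0.1
```

```bash
cat >> h.py <<'E'
def push(k,ts,z,f=20,sp=40,yo=0.,ori=None):
    for t in ts:
        e=SLOT[k]+t*SX+yo*SY; r=robot.move_linear([*e,z],ori,speed=sp,f_stop=f)
        F=np.array(robot.current_contact_force()); p=np.array(robot.current_tcp_pos())[:2]-SLOT[k]
        print(t,r,"x' %.1f y' %.1f"%(p@SX,p@SY),"Fx' %.1f Fy' %.1f Fz %.1f"%(F[:2]@SX,F[:2]@SY,F[2]),flush=True)
        if r: return True
E
python3 - <<'E'
from h import *
st(); push(0,(-70,-62,-54,-44,-34,-26),3.6); st()
E
```

```text
t54.0 tcp [533.7 113.    3.6] g0.534 ff 30.0 F [-0.2 -0.1  5.3]
-70 False x' -69.6 y' -0.3 Fx' 0.3 Fy' -0.2 Fz 1.7
-62 False x' -62.1 y' -0.1 Fx' -1.4 Fy' -1.0 Fz 3.4
-54 False x' -54.0 y' 0.0 Fx' -0.4 Fy' 0.2 Fz 4.2
-44 False x' -43.7 y' 0.0 Fx' -0.5 Fy' -0.7 Fz 3.3
-34 False x' -33.9 y' 0.0 Fx' -1.4 Fy' 0.0 Fz 4.1
-26 False x' -26.9 y' 0.1 Fx' -3.9 Fy' -0.4 Fz 6.5
 t56.2 tcp [584.2 115.9   3.6] g0.535 ff 30.0 F [-3.8 -0.7  6.5]
```

It went in cleanly. I'll seat it, release, and push home from behind with closed fingers.

```bash
cat >> h.py <<'E'
def seat(k):
    push(k,(-22,-18),3.6,f=15,sp=25); robot.move_gripper(0.75)
    p=robot.current_tcp_pos(); robot.move_linear([p[0],p[1],60],speed=150)
    e=SLOT[k]-75*SX; robot.move_linear([*e,60],speed=200); robot.move_gripper(0.0)
    robot.move_linear([*e,4],speed=100); push(k,(-55,),4,f=15,sp=60); push(k,(-38,),4,f=12,sp=25)
    e=SLOT[k]-75*SX; robot.move_linear([*e,4],speed=100); robot.move_linear([*e,150],speed=200)
E
python3 - <<'E'
from h import *
seat(0)
robot.move_ptp([430,-150,300],down(0)); robot.sleep(.2); d=cam("top"); cv2.imwrite("pics/top8.png",d["img"]); st()
print(panels(d))
E
```

```text
-22 True x' -27.0 y' 0.1 Fx' -0.8 Fy' -1.0 Fz 5.5
-55 False x' -54.6 y' -0.0 Fx' -0.3 Fy' 0.8 Fz 0.1
-38 True x' -50.3 y' 0.2 Fx' 0.4 Fy' 0.5 Fz 0.7
 t63.4 tcp [ 430.3 -149.2  299.5] g0.004 ff 0.0 F [-0.8 -0.5  0.8]
[(array([461.98626709, 176.73922729]), np.float32(1.498093))]
```

```bash
cat >> h.py <<'E'
def rear(d,k,th=110):
    """rear edge x' (home: -40) and lateral edges of a docked panel, subpixel along slot axis, z=10"""
    g=d["img"].min(2).astype(np.float32); o=[]
    for yy in (-18,-9,0,9,18):
        xs=np.arange(-70,-12,.25); P=np.array([[*(SLOT[k]+x*SX+yy*SY),10] for x in xs]); uv=proj(d,P).astype(np.float32)
        v=cv2.remap(g,uv[None,:,0],uv[None,:,1],cv2.INTER_LINEAR)[0]; i=np.where(v>th)[0]; o.append(xs[i[0]] if len(i) else None)
    ys=np.arange(-45,45,.25); P=np.array([[*(SLOT[k]-25*SX+y*SY),10] for y in ys]); uv=proj(d,P).astype(np.float32)
    v=cv2.remap(g,uv[None,:,0],uv[None,:,1],cv2.INTER_LINEAR)[0]; i=np.where(v>th)[0]
    return o,(ys[i[0]],ys[i[-1]]) if len(i) else None
E
python3 - <<'E'
from h import *
print(rear(cam("top"),0))
E
```

```text
([np.float64(-41.25), np.float64(-41.5), np.float64(-40.75), np.float64(-40.5), np.float64(-41.0)], (np.float64(-28.5), np.float64(25.75)))
```

The rear edge is at about -41 (home is -40), consistent with the panel being home. Now panel B into slot 1.

```bash
python3 - <<'E'
from h import *
ps=panels(cam("top")); print(ps); c,al=ps[0]
dock(c,al,1,[((475,165),np.radians(45))])
push(1,(-70,-62,-54,-44,-34,-27),3.6); st(); 
E
```

```text
[(array([461.98626709, 176.73922729]), np.float32(1.498093))]
low t67.8 tcp [460.2 151.8   3.5] g0.852 ff 0.0 F [0.3 0.6 0.1]
grip t68.4 tcp [460.1 151.8   3.6] g0.530 ff 30.0 F [-0.3  0.7  1.3]
pre t70.3 tcp [527.9 207.9   3.6] g0.536 ff 30.0 F [-0.3  1.8  1.6]
-70 False x' -69.5 y' -0.2 Fx' 1.4 Fy' -1.1 Fz 0.9
-62 False x' -61.5 y' -0.1 Fx' 0.8 Fy' -0.7 Fz 0.7
-54 False x' -53.7 y' -0.0 Fx' 0.2 Fy' 0.0 Fz 2.1
-44 False x' -43.6 y' 0.0 Fx' 1.3 Fy' -0.6 Fz 1.6
-34 False x' -33.8 y' 0.0 Fx' 0.1 Fy' -0.2 Fz 2.6
-27 False x' -27.4 y' 0.1 Fx' -2.9 Fy' 0.5 Fz 4.9
 t72.5 tcp [578.3 210.7   3.6] g0.533 ff 30.0 F [-2.9  0.3  4.9]
```

```bash
python3 - <<'E'
from h import *
seat(1)
for k in (0,1):   # confirming firm push, closed fingers
    e=SLOT[k]-70*SX; robot.move_linear([*e,60],speed=200); robot.move_linear([*e,4],speed=100); push(k,(-35,),4,f=25,sp=25)
    robot.move_linear([*e,4],speed=80); robot.move_linear([*e,60],speed=200)
robot.move_linear([*(SLOT[0]-75*SX),200],speed=200)
robot.move_ptp([300,-420,320],down(0)); robot.sleep(.3)
d=cam("top"); s=cam("scene"); cv2.imwrite("pics/top9.png",d["img"]); cv2.imwrite("pics/scene9.png",s["img"]); st()
print(panels(d)); [print(k,rear(d,k)) for k in (0,1,2)]
for n,D in (("top",d),("scene",s)):
  for c in blobs(D["img"].min(2)>150,30):
    P=plane(D,[c.reshape(-1,2).mean(0)])[0]; r=cv2.minAreaRect(c)
    if 100<P[0]<850 and abs(P[1])<750: print(n,np.round(P[:2]),np.round(r[0]),np.round(r[1],1),cv2.contourArea(c))
E
```

```text
-22 True x' -27.5 y' 0.0 Fx' -0.5 Fy' 0.8 Fz 5.7
-55 False x' -54.6 y' -0.1 Fx' 0.9 Fy' -0.3 Fz 0.1
-38 True x' -50.3 y' 0.0 Fx' -0.4 Fy' 0.3 Fz 0.6
-35 True x' -50.3 y' 0.2 Fx' 0.7 Fy' -1.0 Fz 0.2
-35 True x' -50.4 y' -0.0 Fx' 0.6 Fy' 0.1 Fz 0.2
 t88.2 tcp [ 300.2 -419.9  320. ] g0.002 ff 0.0 F [ 0.8 -1.3 -0.3]
[]
0 ([np.float64(-40.0), np.float64(-40.5), np.float64(-40.75), np.float64(-40.5), np.float64(-40.75)], (np.float64(-28.25), np.float64(26.25)))
1 ([np.float64(-41.5), np.float64(-41.75), np.float64(-41.0), np.float64(-42.0), np.float64(-42.0)], (np.float64(-28.75), np.float64(26.25)))
2 ([None, None, None, None, None], None)
top [ 280. -593.] [561. 353.] [10.8 22.7] 110.5
top [398. -29.] [337. 312.] [15.5 11.4] 154.0
top [ 457. -255.] [425. 287.] [51.6 50.9] 2070.5
top [528. 428.] [158. 266.] [35. 36.] 995.0
top [503. -79.] [355. 271.] [50.9 51.6] 2090.5
top [ 560. -428.] [490. 245.] [23.2 14.2] 291.0
top [ 541. -419.] [490. 251.] [60.1 30.8] 170.5
top [624. 204.] [241. 230.] [ 37.8 111.7] 2869.0
top [ 694. -311.] [443. 193.] [18.3 23.7] 295.0
top [671. 550.] [111. 212.] [65.7 29.9] 1683.5
top [ 747. -231.] [410. 178.] [23.3 30.4] 417.0
scene [ 528. -413.] [182. 366.] [32.1  2.3] 32.5
scene [ 552. -437.] [183. 374.] [87.7 36. ] 234.5
scene [ 688. -301.] [286. 359.] [22. 28.] 364.0
scene [ 664. -260.] [286. 338.] [24.6 18.8] 352.0
scene [ 711. -178.] [326. 321.] [54. 30.] 1444.5
scene [ 456. -256.] [204. 301.] [44. 61.] 2093.5
scene [486. -69.] [265. 249.] [62.3 55.7] 2033.5
scene [615. 219.] [363. 208.] [35.8 77.7] 1742.0
scene [610. 543.] [408. 158.] [41.5  7.8] 202.0
scene [516. 445.] [366. 165.] [22. 29.] 542.5
scene [628. 654.] [425. 145.] [60.1 20. ] 932.0
```

Both panels stop at the same depth under a firm push, so they are home. I'll check the saved top views for any third panel the arm may have hidden, then hand in.

```bash
python3 - <<'E'
from h import *
d=cam("top"); n=0
for i in (0,1,2,3,4,5,6,7,8,9):
    e=dict(d,img=cv2.imread(f"pics/top{i}.png")); p=panels(e,th=110); n+=sum(1 for c,_ in p if c[0]<750 and np.hypot(c[0]-433,c[1]-83)>40 and np.hypot(c[0]-462,c[1]-177)>40); print(i,[np.round(c) for c,_ in p])
print(rear(d,0)[0],rear(d,1)[0],n)
if n==0: print(robot.hand_in()); st()
E
```

```text
0 [array([433.,  83.]), array([462., 177.])]
1 [array([433.,  83.]), array([462., 177.])]
2 [array([433.,  83.]), array([462., 177.])]
3 [array([433.,  83.]), array([462., 177.]), array([ 554., -256.])]
4 [array([433.,  83.]), array([462., 177.])]
5 [array([433.,  83.]), array([ 423., -653.]), array([462., 177.])]
6 [array([433.,  83.]), array([462., 177.])]
7 []
8 [array([462., 177.])]
9 []
[np.float64(-40.0), np.float64(-40.5), np.float64(-40.75), np.float64(-40.5), np.float64(-40.75)] [np.float64(-41.5), np.float64(-41.75), np.float64(-41.0), np.float64(-42.0), np.float64(-42.0)] 2
```

The two extra hits are transient. The one in image 3 is the held scoop and the one in image 5 is the gripper, and neither appears in any other view. Handing in.

```bash
python3 -c "
from h import *
print(robot.hand_in()); st()"
```

```text
the job is handed in; nothing more can be done
None
the job is handed in; nothing more can be done
```

I handed the job in; no verdict came back. By my last measurements, the pan is about 3 mm off the run mark with all seven spacers I could count inside, the empty scoop is upright on its pad, and both loose panels are home in slots 0 and 1.

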